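Turn the dye jar over and back in its mixing cradle

TASK

The leather dye in the amber jar has settled. Screw its black cap tight first (clockwise seen from above, as far as it goes), then push the spoked wheel round, steadily and without spinning it, so that the jar stands fully upside down against its stop, and leave it so for about three seconds. Then push the wheel back until the jar is fully upright again, the cap still tight. Do not shift the glue bottle, thread spool and card packet.

Things in the scene. Friction and masses are not known exactly. Their poses are not given: they have to be found in the camera images.
- mixer: green steel stand fixed to the bench: plate 140 (x) x 150 (y) x 12 mm, two posts at y = +-55 mm (123 mm tall), between them a cradle turning on a level shaft 105 mm up. The amber jar (64 mm across, 108 mm tall without cap) is clamped in it for good; upright, its bottom is 43 mm and its neck 151 mm above the bench. Origin: centre of the plate's underside; z up, y along the shaft to the wheel
- hub (a point): centre of the spoked wheel on the shaft's +y end, 92 mm along y and 105 mm up in the stand's frame, axes as the stand's; this point does not turn, the wheel turns with the jar. Four steel spokes 10 mm thick at right angles end in red 18 mm balls, reaching 82 mm from the hub. With the jar upright or upside down they make an X: two point up, 45 degrees to either side
- cradle (a joint): angle of jar and wheel about the shaft, rad: 0 = jar upright (stop); grows as the jar's top and the wheel's upper side go to the stand's +x (away from the robot); pi = upside down (stop). Only this half turn is possible. It stays where it is left; friction 0.08 N m, 1 to 3 N at a ball pushed along its arc, up to about 15 N if pushed level while its spoke leans 45 degrees towards the finger
- cap (a joint): angle of the captive screw cap on the jar, rad: 0 = tight (stop), grows as it is unscrewed (anticlockwise seen from above), up to 1.6. It does not rise or come off. Friction 0.06 N m. Tight, the white bar on its top points to the stand's -x side, in line with the white tick on the upper steel band
- cap_top (a point): centre of the top face of the black ribbed round cap, 50 mm across, 26 mm high; jar upright: 178 mm above the bench, over the stand's origin. Axes: z out of the cap, turns with the cap; the white bar lies along its -x
- card_packet: bystander, loose: flat black and pink card packet, 58x90x22 mm; origin at the centre of its underside, z up
- thread_spool: bystander, loose: wooden spool of red thread standing, 38 mm across, 50 mm high; origin at the centre of its underside, z up
- glue_bottle: bystander, loose: white glue bottle standing, 34x42x126 mm; origin at the centre of its underside, z up

How it is judged (in metres and radians):
On the way, in this order (a step that is already met when the one before it is completed fails the run):
1. the cap is screwed tight while the jar is upright (value of joint cap below 0.1 rad and value of joint cradle below 0.15 rad), for 0.2 s.
2. the jar is upside down, within about 9 degrees, for two seconds (value of joint cradle above 2.98 rad), for 2 s.
At the end, for the whole second after the job is handed in: The jar is upright again (cradle within 0.12 rad of its upright stop) and at rest, and the cap is tight (within 0.1 rad of its stop) (value of joint cradle below 0.12 rad and value of joint cap below 0.1 rad and velocity of joint cradle between -0.05 and 0.05 rad/s); the robot touches nothing.
It fails at once if the jar is tipped by more than 0.5 rad while its cap is loose (more than 0.15 rad from tight) (value of joint cradle above 0.5 rad and value of joint cap above 0.15 rad).
It fails at once if the wheel is spun (faster than 8 rad/s) (velocity of joint cradle above 8 rad/s or velocity of joint cradle below -8 rad/s).
It fails at once if the glue bottle, spool or packet is moved by more than 30 mm (distance of any of card_packet, thread_spool, glue_bottle from where it was at the start of the episode above 0.03 m).
It also fails if it takes over 72 s, if anything falls off the work surface, if the arm or the gripper's body presses on something with over 40 N, if the wrist force passes 120 N, or if a joint passes its speed limit or range.

ROBOT

A 6-joint arm with a two-finger parallel gripper is mounted at the origin on the work surface; the furniture and walls round the work are solid. World frame = base frame: x ahead of the robot, y to its left, z up, the work surface at z = 0. Lengths are in mm, angles in rad, forces in N, time in s.
With the tool pointing down it reaches from about 275 to 750 mm from the base axis. Payload 10.2 kg.
Tool frame: the origin (TCP) lies midway between the tips of the shut fingers; the grasp point (between the pads) lies 19 mm behind it; z points along the fingers, y is the line along which they close (so a half turn about z gives the same grasp; the last joint's range is limited). The gripper opens to 85 mm and grips with 20 to 120 N. Pads are 22 mm wide; open, the fingers measure 114 mm over their backs; the gripper's body (76 mm by 85 mm) begins 54 mm behind the grasp point. The pads swing forward as they close: fully open they stand 13 mm farther back than shut.
Start: joints at [0.924, 0.313, 1.498, -0, 1.331, -0.223], TCP at [215.907, 478.555, 231.294] pointing down, gripper open.
Joint ranges: [-2.94, 2.94], [-0.97, 2.17], [0.19, 2.56], [-1.23, 4.37], [0.02, 3.11], [-2.88, 2.88]. Speed limits (rad/s): [2.39, 2.39, 3.01, 3.14, 3.14, 3.14].

INTERFACE

Orientations are given as a unit quaternion [w, x, y, z].
In Python, from rig import sense, capture, finish_job, find_in, place_of gives the robot as it stands. The module is installed in compiled form; this text tells all that it offers.
- The arm moves only by the shell command python3 -m jog 'ROWS' [FORCE]. ROWS is JSON, a list of rows, each an object of numbers: "tx", "ty", "tz": the shift along the tool's x, y, z in mm; "ax", "ay", "az": the turn, a rotation vector about the tool's x, y, z in rad; "jaw": the closure, from -1 (fully open) to 1 (shut), so that 0 is half open. In form: [{"tx": .., "ty": .., "tz": .., "ax": .., "ay": .., "az": .., "jaw": ..}, ...]. A call has 1 to 5 rows; each row shifts and turns the commanded pose from where the row before left it, along the tool's axes as they then stand; what a row does not reach is not made up. A row lasts 1/8 s, in which the tool goes at most 62.5 mm and 10.7 degrees, less where a joint would pass 70% of its speed; a pose out of reach is approached as far as the arm can. A call with a gripper value outside its range is refused whole. The fingers move at their own pace and stop on an object; FORCE is the grip in N (left out, the last holds). Time passes only in rows, so rows that do not move let the fingers close. It gives the time, the measured TCP pose, the force, the opening and the grip force at its end, in the units of the state.
- sense(): the state, without advancing time (a new reading comes with each control period).
- capture(name): name is "scene" or "top" or "wrist"; returns a dict with "color" (384x512x3 uint8, red, green, blue), "depth" (384x512 float32, mm along the optical axis (not along the pixel's ray), 0 where there is no reading), "fx", "fy", "cx", "cy" (pixels), "k1" (the pictures are not rectified: a ray, as slopes to the right and down, at radius r is drawn at 1 + k1 r^2 times it, then the intrinsics apply), "camera_from_world" (4x4, takes a point from world to camera coordinates); the wrist camera has in their place "mount" (4x4, takes a point from camera to tool coordinates, whose origin is the TCP and whose axes are the flange's). Camera axes: x right, y up, looking along -z (the intrinsics and any distortion apply to the point x, -y, -z); pixel columns grow to the right and rows downward; lengths in mm; the calibration is good to about 2 mm. A picture is of the moment at which its call begins: read the wrist's pose just before it.
- finish_job(): hands the job in; it is judged then, once.
Trained networks look in the newest picture that a camera, given by its name, has taken for a name from the list of things; names that differ only in an ending like _2 or _b are one class to them, and where a whole thing is asked for, a point or a joint stands for the part that bears it (a point fixed in the world has none). Each returns a list of dicts, best first, with "conf" (0 to 1); they miss things now and then, are a little off and sometimes report something else, mostly with a low value. They report only what shows in the picture. A call takes as long as a camera call.
- find_in(query, camera): "centre" ([column, row] in pixels, amid what is visible of it).
- place_of(query, camera): "centre" ([column, row] in pixels: a listed point, or the origin of a listed thing).
The state is a dict: "time_s": time; "joints": joint angles; "dq": joint speeds; "tau": joint torques, N m; "eef_pos": TCP position; "ee_rot": TCP orientation; "force": force on the tool from outside, world axes, zero at the start; "wrist_torque": the same for the moment, N m; "grip_width": opening from 0.0 (shut) to 1.0 (fully open); "grip_force": force on a finger pad.
Only numpy, scipy, OpenCV 4.12 (cv2) and the standard library are available. Lean on these libraries where they do the work, as an engineer would, in place of code of your own. Each camera call takes 0.05 s, during which the arm holds its last target. There are 200 camera calls.

## Working session

There is one attempt and no reset: what is moved stays moved. The work goes in short steps, Python scripts to look and compute and a shell command to move; the robot and the scene stay as the last step left them, time stands still between calls to the robot, and variables do not carry over. Pictures are saved under pics/ and viewed, at most 10 in all, crops included, and the job is handed in when it is done.

```bash
mkdir -p pics
cat > h.py <<'E'
import numpy as np, cv2
from rig import *
from scipy.spatial.transform import Rotation as R
def ray(c,px):
    K=np.array([[c['fx'],0,c['cx']],[0,c['fy'],c['cy']],[0,0,1]])
    p=cv2.undistortPoints(np.array([[px]],float),K,np.array([c['k1'],0,0,0.]))[0,0]
    return np.array([p[0],-p[1],-1.])
def T(c,s=None):
    if 'camera_from_world' in c: return np.linalg.inv(np.array(c['camera_from_world']))
    M=np.eye(4); q=s['ee_rot']; M[:3,:3]=R.from_quat([q[1],q[2],q[3],q[0]]).as_matrix(); M[:3,3]=s['eef_pos']
    return M@np.array(c['mount'])
def at_z(c,px,z,s=None):
    M=T(c,s); d=M[:3,:3]@ray(c,px); o=M[:3,3]; return o+d*(z-o[2])/d[2]
def at_d(c,px,s=None):
    M=T(c,s); d=c['depth'][int(px[1]),int(px[0])]; return M[:3,:3]@(ray(c,px)*d)+M[:3,3]
def proj(c,P,s=None):
    p=np.linalg.inv(T(c,s))@np.append(P,1); x,y=p[0]/-p[2],-p[1]/-p[2]; f=1+c['k1']*(x*x+y*y)
    return c['fx']*x*f+c['cx'],c['fy']*y*f+c['cy']
def save(c,n): cv2.imwrite('pics/'+n,c['color'][...,::-1])
def tool():
    s=sense(); q=s['ee_rot']; return s,R.from_quat([q[1],q[2],q[3],q[0]]).as_matrix()
E
python3 - <<'E'
from h import *
np.set_printoptions(precision=1,suppress=True)
s,M=tool(); print(s['time_s'],s['eef_pos'],M)
cs=[]
Z=dict(cap_top=178,hub=105,mixer=0,card_packet=0,thread_spool=0,glue_bottle=0)
for n in('scene','top'):
    c=capture(n); cs.append(c['color'])
    print(n,T(c)[:3,3])
    for q,z in Z.items():
        for r in place_of(q,n)[:2]: print(q,r['conf'],np.array(r['centre']),at_z(c,r['centre'],z))
cv2.imwrite('pics/a.png',cv2.resize(np.vstack(cs)[...,::-1],None,fx=.78,fy=.78))
E
```

```text
0.0 [215.8 478.3 230.7] [[-0.9  0.4 -0. ]
 [ 0.4  0.9 -0. ]
 [ 0.  -0.  -1. ]]
scene [ 219.4 -593.4  777.2]
cap_top 0.78 [207.2 141.6] [467.7  18.2 178. ]
cap_top 0.53 [300.  286.8] [ 439.4 -380.8  178. ]
hub 0.91 [181.  145.9] [434.4 112.9 105. ]
mixer 0.58 [213.9 191.8] [469.9  18.6   0. ]
card_packet 0.71 [335.4 299.6] [ 551.7 -382.4    0. ]
thread_spool 0.57 [309.8 257.2] [ 566.9 -268.8    0. ]
glue_bottle 0.89 [300.  286.6] [ 505.  -317.2    0. ]
top [ 418.6 -135.8  962.3]
cap_top 0.57 [188.8 215.6] [471.9  20.9 178. ]
hub 0.64 [158.7 231.2] [440.9 107.9 105. ]
mixer 0.77 [200.8 218.6] [475.2  23.8   0. ]
card_packet 0.75 [348.8 190. ] [ 544.2 -379.8    0. ]
thread_spool 0.56 [310.5 184.3] [ 562.3 -276.4    0. ]
thread_spool 0.25 [190.8 218.9] [475.   50.9   0. ]
glue_bottle 0.62 [323.  203.6] [ 508.7 -307.9    0. ]
```

View pics/a.png

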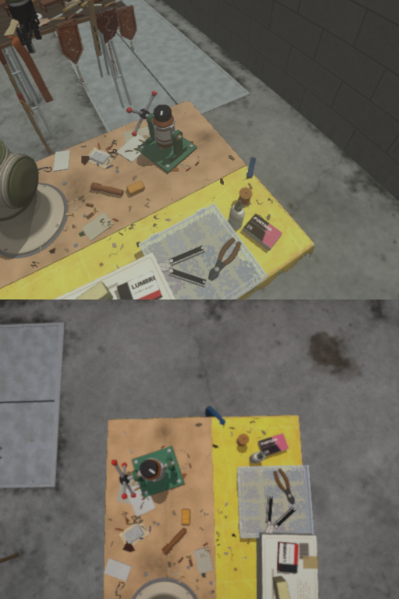

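The scene shows the mixer at about (213,190) px, with the wheel to its left and the bystanders far right near (300,285). The two cameras agree on the stand at (472,21), with a yaw of about 0.36. Next I'll take a closer look with the wrist camera.

```bash
cat >> h.py <<'E'
def go(P):
    s,M=tool(); print('tool delta',np.round(M.T@(np.array(P,float)-s['eef_pos']),1),'M',np.round(M,3).tolist(),'q',np.round(s['joints'],3),'t',s['time_s'],'w',round(s['grip_width'],2),'F',np.round(s['force'],1))
E
python3 -c "
from h import *
go([450,20,400]);c=capture('wrist');print(np.round(c['mount'],2))"
```

```text
tool delta [-402.  -321.7 -168.7] M [[-0.912, 0.411, 0.0], [0.411, 0.912, -0.0], [-0.0, -0.0, -1.0]] q [ 0.924  0.313  1.498 -0.     1.331 -0.223] t 0.7 w 1.0 F [-1.3 -0.8 -0.3]
[[   0.      0.96    0.27   69.21]
 [   1.     -0.     -0.      1.11]
 [  -0.      0.27   -0.96 -143.65]
 [   0.      0.      0.      1.  ]]
```

```bash
python3 -m jog '[{"tx":-20,"ty":-16,"tz":-30},{"tx":-40,"ty":-32,"tz":-30},{"tx":-40,"ty":-32,"tz":-30},{"tx":-40,"ty":-32,"tz":-30},{"tx":-40,"ty":-32,"tz":-30}]' >/dev/null; python3 -m jog '[{"tx":-40,"ty":-32},{"tx":-40,"ty":-32},{"tx":-40,"ty":-32},{"tx":-40,"ty":-32},{"tx":-40,"ty":-32}]' >/dev/null;  python3 -m jog '[{"tx":-22,"ty":-17,"tz":-19},{},{}]'
cat > look.py <<'E'
from h import *
import sys
s=sense(); c=capture('wrist'); save(c,sys.argv[1])
go([472,21,300])
for q,z in(('cap_top',178),('hub',105),('mixer',0)):
    for r in place_of(q,'wrist')[:2]: print(q,r['conf'],np.round(r['centre']),np.round(at_z(c,r['centre'],z,s),1))
E
python3 look.py w1.png
```

```text
tool delta [-421.6 -311.8  -68.7] M [[-0.912, 0.411, 0.0], [0.411, 0.912, 0.0], [-0.0, 0.0, -1.0]] q [ 0.924  0.313  1.498  0.     1.331 -0.223] t 0.8 w 1.0 F [-0.7 -0.6  0.1]schema error: expected keys tx, ty, tz, ax, ay, az, jaw
schema error: expected keys tx, ty, tz, ax, ay, az, jaw
schema error: expected keys tx, ty, tz, ax, ay, az, jaw
```

View pics/w1.png

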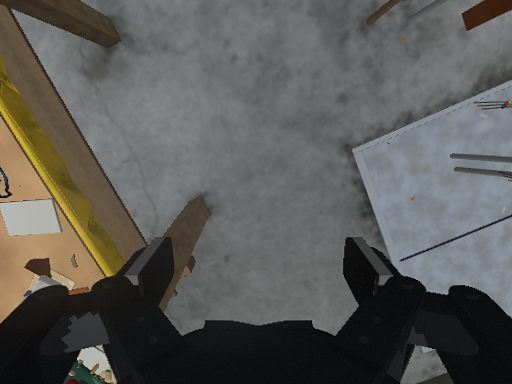

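The moves were refused because every key is required. The picture is only the start view, with the floor and the fingers at about (150,280) and (370,280) px.

```bash
python3 -m jog '[{"tx":-20,"ty":-16,"tz":-30,"ax":0,"ay":0,"az":0,"jaw":-1},{"tx":-40,"ty":-32,"tz":-30,"ax":0,"ay":0,"az":0,"jaw":-1},{"tx":-40,"ty":-32,"tz":-30,"ax":0,"ay":0,"az":0,"jaw":-1},{"tx":-40,"ty":-32,"tz":-30,"ax":0,"ay":0,"az":0,"jaw":-1},{"tx":-40,"ty":-32,"tz":-30,"ax":0,"ay":0,"az":0,"jaw":-1}]' && python3 -m jog '[{"tx":-40,"ty":-32,"tz":0,"ax":0,"ay":0,"az":0,"jaw":-1},{"tx":-40,"ty":-32,"tz":0,"ax":0,"ay":0,"az":0,"jaw":-1},{"tx":-40,"ty":-32,"tz":0,"ax":0,"ay":0,"az":0,"jaw":-1},{"tx":-40,"ty":-32,"tz":0,"ax":0,"ay":0,"az":0,"jaw":-1},{"tx":-40,"ty":-32,"tz":0,"ax":0,"ay":0,"az":0,"jaw":-1}]' &&  python3 -m jog '[{"tx":-22,"ty":-17,"tz":-19,"ax":0,"ay":0,"az":0,"jaw":-1},{"tx":0,"ty":0,"tz":0,"ax":0,"ay":0,"az":0,"jaw":-1},{"tx":0,"ty":0,"tz":0,"ax":0,"ay":0,"az":0,"jaw":-1}]'
python3 look.py w2.png
```

```text
time_s: 1.58
eef_pos: [321.1, 271.7, 382.4]
ee_rot: [0.0, 0.21, 0.978, 0.0]
force: [1.0, 0.4, 0.1]
grip_width: 0.997
grip_force: 0.0
time_s: 2.2
eef_pos: [437.7, 43.5, 381.5]
ee_rot: [0.0, 0.21, 0.978, 0.0]
force: [-0.2, 1.4, 0.4]
grip_width: 1.001
grip_force: 0.0
time_s: 2.58
eef_pos: [450.0, 21.3, 400.0]
ee_rot: [-0.0, 0.21, 0.978, 0.0]
force: [0.0, -0.1, -0.5]
grip_width: 0.999
grip_force: 0.0
tool delta [-20.5   8.6  99.9] M [[-0.912, 0.41, -0.0], [0.41, 0.912, 0.0], [0.001, 0.0, -1.0]] q [-0.214  0.082  1.349  0.     1.711 -1.362] t 2.625 w 1.0 F [-0.2 -0.2  0.4]
cap_top 0.73 [262. 179.] [467.3  21.  178. ]
hub 0.63 [308. 131.] [443.4 107.3 105. ]
mixer 0.8 [260. 157.] [466.3  20.9   0. ]
```

View pics/w2.png

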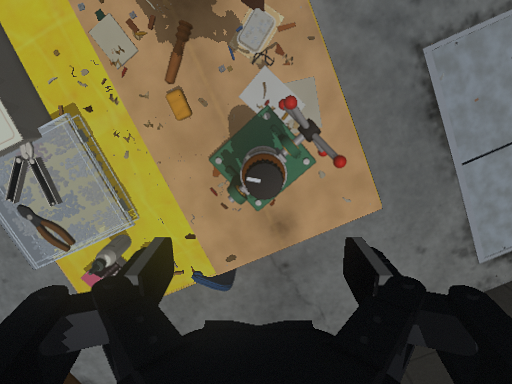

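The wrist view shows the cap at (262,179) px with its bar pointing left, to about (247,180). The upper red balls are at (291,102) and (340,161) px. I'll get the yaw and cap angle from these.

Run:
```python
from h import *
s=sense(); c=capture('wrist')
b=[at_z(c,p,163,s) for p in((291,102),(340,161))]
d=b[1]-b[0]; yaw=np.arctan2(d[1],d[0]); print(b,np.linalg.norm(d),'yaw',yaw,'mid',(b[0]+b[1])/2)
im=c['color'].astype(int); m=(im.min(2)>170).astype(np.uint8)[165:200,235:290]
n,l,st,ce=cv2.connectedComponentsWithStats(m)
for k in range(1,n):
  if st[k,4]>5: print(st[k],ce[k]+[235,165])
P=np.array([467,21,178.]); q=[at_z(c,p,178,s) for p in((262,180),(247,180))]
e=q[1]-q[0]; print(q,'bar dir',np.arctan2(e[1],e[0]))
for yw in(yaw,): print(proj(c,[467,21,178],s),proj(c,[467,21,0],s))
cv2.imwrite('pics/crop.png',cv2.resize(c['color'][85:225,190:360,::-1],None,fx=4.5,fy=4.2,interpolation=2))
```

```text
[array([394.22923779,  93.98344099, 163.        ]), array([491.03440797, 125.09823152, 163.        ])] 101.68269844280893 yaw 0.3109874477135282 mid [442.63182288 109.54083626 163.        ]
[12 13 12  4 22] [252.59090909 179.40909091]
[array([468.80435542,  20.29538629, 178.        ]), array([460.77412711,   2.41485443, 178.        ])] bar dir -1.9929053507809724
(np.float64(261.9319461075321), np.float64(178.55647163239135)) (np.float64(260.6201227433057), np.float64(157.3856860651215))
```

View pics/crop.png

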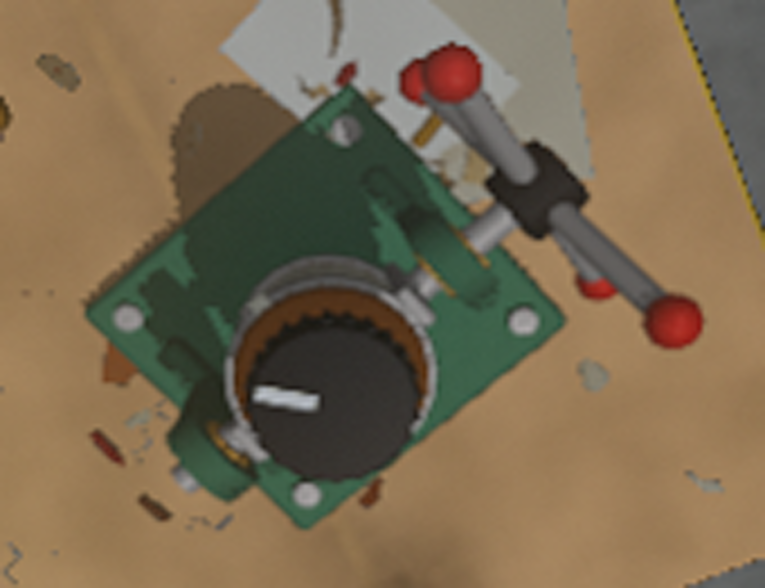

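The stand is at about (469.5,21.3) with yaw 0.31, and the cap is unscrewed by about 0.7 rad. I'll align the jaws with the shaft, lower over the cap, grip and turn clockwise.

```bash
python3 -m jog '[{"tx":-17.8,"ty":8,"tz":20,"ax":0,"ay":0,"az":0,"jaw":-1},{"tx":0,"ty":0,"tz":45,"ax":0,"ay":0,"az":-0.18,"jaw":-1},{"tx":0,"ty":0,"tz":45,"ax":0,"ay":0,"az":-0.18,"jaw":-1},{"tx":0,"ty":0,"tz":45,"ax":0,"ay":0,"az":-0.18,"jaw":-1},{"tx":0,"ty":0,"tz":25,"ax":0,"ay":0,"az":-0.18,"jaw":-1}]' 40 >/dev/null; python3 -m jog '[{"tx":0,"ty":0,"tz":0,"ax":0,"ay":0,"az":0,"jaw":-1},{"tx":0,"ty":0,"tz":0,"ax":0,"ay":0,"az":0,"jaw":-1}]'
python3 - <<'E'
from h import *
go([469.5,21.3,150]); c=capture('wrist'); s=sense()
for r in place_of('cap_top','wrist')[:1]: print(r,at_z(c,r['centre'],178,s))
save(c,'w3.png')
E
```

```text
time_s: 3.7
eef_pos: [470.3, 20.7, 221.6]
ee_rot: [0.001, -0.146, 0.989, -0.0]
force: [0.2, -0.1, 1.3]
grip_width: 0.997
grip_force: 0.0
tool delta [ 0.8  0.9 71.5] M [[-0.957, -0.289, 0.002], [-0.289, 0.957, -0.0], [-0.002, -0.001, -1.0]] q [-0.206  0.201  1.67   0.     1.269 -2.069] t 3.7 w 1.0 F [ 0.2 -0.1  1.3]
{'centre': [250.8, 210.6], 'conf': 0.58} [469.64431865  16.63731617 178.        ]
```

View pics/w3.png

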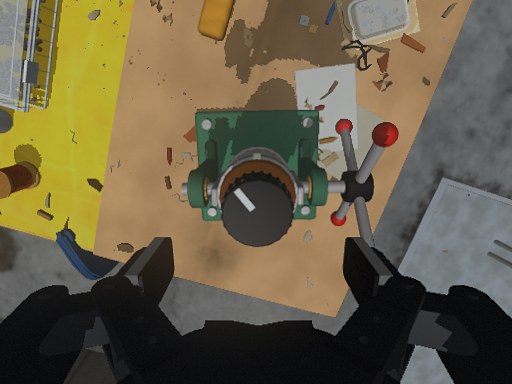

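The cap is at about (257,212) px, centred between the fingers, with the bar about 45° left of the tick at (257,157). Descending to grip.

```bash
python3 -m jog '[{"tx":0,"ty":0,"tz":35,"ax":0,"ay":0,"az":0,"jaw":-1},{"tx":0,"ty":0,"tz":36,"ax":0,"ay":0,"az":0,"jaw":-1},{"tx":0,"ty":0,"tz":0,"ax":0,"ay":0,"az":0,"jaw":0.1},{"tx":0,"ty":0,"tz":0,"ax":0,"ay":0,"az":0,"jaw":0.5},{"tx":0,"ty":0,"tz":0,"ax":0,"ay":0,"az":0,"jaw":0.5}]' 40;  python3 -m jog '[{"tx":0,"ty":0,"tz":0,"ax":0,"ay":0,"az":0,"jaw":0.5},{"tx":0,"ty":0,"tz":0,"ax":0,"ay":0,"az":0,"jaw":0.5}]'
```

```text
time_s: 4.42
eef_pos: [471.2, 20.1, 151.5]
ee_rot: [0.002, -0.147, 0.989, -0.001]
force: [0.0, -2.9, 6.8]
grip_width: 0.571
grip_force: 41.8
time_s: 4.68
eef_pos: [471.1, 20.1, 151.4]
ee_rot: [0.002, -0.147, 0.989, -0.001]
force: [0.6, -3.1, 7.5]
grip_width: 0.569
grip_force: 41.9
```

Gripped at a 48.5 mm opening. Now turning clockwise.

```bash
python3 -m jog '[{"tx":0,"ty":0,"tz":0,"ax":0,"ay":0,"az":0.16,"jaw":0.5},{"tx":0,"ty":0,"tz":0,"ax":0,"ay":0,"az":0.16,"jaw":0.5},{"tx":0,"ty":0,"tz":0,"ax":0,"ay":0,"az":0.16,"jaw":0.5},{"tx":0,"ty":0,"tz":0,"ax":0,"ay":0,"az":0.12,"jaw":0.5},{"tx":0,"ty":0,"tz":0,"ax":0,"ay":0,"az":0,"jaw":0.5}]'; python3 -c "
from h import *
print(sense()['wrist_torque'],sense()['joints'])"; python3 -m jog '[{"tx":0,"ty":0,"tz":0,"ax":0,"ay":0,"az":0.1,"jaw":0.5},{"tx":0,"ty":0,"tz":0,"ax":0,"ay":0,"az":0.1,"jaw":0.5},{"tx":0,"ty":0,"tz":0,"ax":0,"ay":0,"az":0.1,"jaw":0.5},{"tx":0,"ty":0,"tz":0,"ax":0,"ay":0,"az":0,"jaw":0.5}]' ; python3 -c "
from h import *
print(sense()['wrist_torque'],sense()['joints'])"
```

```text
time_s: 5.3
eef_pos: [471.1, 20.0, 151.4]
ee_rot: [0.002, 0.152, 0.988, -0.001]
force: [-0.1, -3.9, 7.9]
grip_width: 0.573
grip_force: 42.0
[-0.64991315  0.16634061 -0.06765529] [-2.06324768e-01  2.77675286e-01  1.76869451e+00 -1.01313787e-03
  1.09068557e+00 -1.47134537e+00]
time_s: 5.8
eef_pos: [469.4, 22.3, 150.8]
ee_rot: [-0.001, 0.297, 0.955, 0.001]
force: [-6.5, 10.5, 10.0]
grip_width: 0.573
grip_force: 43.8
[1.55968325 1.07851381 0.39051607] [-0.20403071  0.27753021  1.77086369  0.00287949  1.0941159  -1.17248216]
```

The wrist torque jumped from 0.07 to 0.4 N m, so the cap seems to be at its stop. Releasing, rising and looking.

```bash
python3 -m jog '[{"tx":0,"ty":0,"tz":0,"ax":0,"ay":0,"az":0,"jaw":-1},{"tx":0,"ty":0,"tz":0,"ax":0,"ay":0,"az":0,"jaw":-1},{"tx":0,"ty":0,"tz":-50,"ax":0,"ay":0,"az":0,"jaw":-1},{"tx":0,"ty":0,"tz":-60,"ax":0,"ay":0,"az":-0.15,"jaw":-1},{"tx":0,"ty":0,"tz":-30,"ax":0,"ay":0,"az":-0.15,"jaw":-1}]';python3 -m jog '[{"tx":0,"ty":0,"tz":0,"ax":0,"ay":0,"az":-0.15,"jaw":-1},{"tx":0,"ty":0,"tz":0,"ax":0,"ay":0,"az":-0.15,"jaw":-1},{"tx":0,"ty":0,"tz":0,"ax":0,"ay":0,"az":-0.15,"jaw":-1},{"tx":0,"ty":0,"tz":0,"ax":0,"ay":0,"az":-0.15,"jaw":-1},{"tx":0,"ty":0,"tz":0,"ax":0,"ay":0,"az":0,"jaw":-1}]'
python3 - <<'E'
from h import *
s=sense(); go([469.5,21.3,300]); c=capture('wrist')
save(c,'w4.png'); cv2.imwrite('pics/w4c.png',cv2.resize(c['color'][80:280,150:420,::-1],None,fx=2.5,fy=2.5))
for q,z in(('cap_top',178),('hub',105)):
  for r in place_of(q,'wrist')[:1]: print(q,r,at_z(c,r['centre'],z,s))
E
```

```text
time_s: 6.42
eef_pos: [470.4, 20.4, 292.7]
ee_rot: [0.002, 0.149, 0.989, -0.0]
force: [0.6, -1.2, -1.1]
grip_width: 0.998
grip_force: 0.0
time_s: 7.05
eef_pos: [469.9, 20.5, 289.5]
ee_rot: [0.0, -0.147, 0.989, -0.0]
force: [0.2, -0.0, 0.6]
grip_width: 1.003
grip_force: 0.0
tool delta [  0.2   0.9 -10.5] M [[-0.957, -0.29, 0.0], [-0.29, 0.957, -0.0], [-0.0, -0.0, -1.0]] q [-0.206  0.152  1.549 -0.     1.44  -2.072] t 7.05 w 1.0 F [ 0.2 -0.   0.6]
cap_top {'centre': [256.5, 188.0], 'conf': 0.66} [469.94733454  20.50546592 178.        ]
hub {'centre': [334.8, 169.5], 'conf': 0.91} [440.91850821 106.51533552 105.        ]
```

View pics/w4c.png

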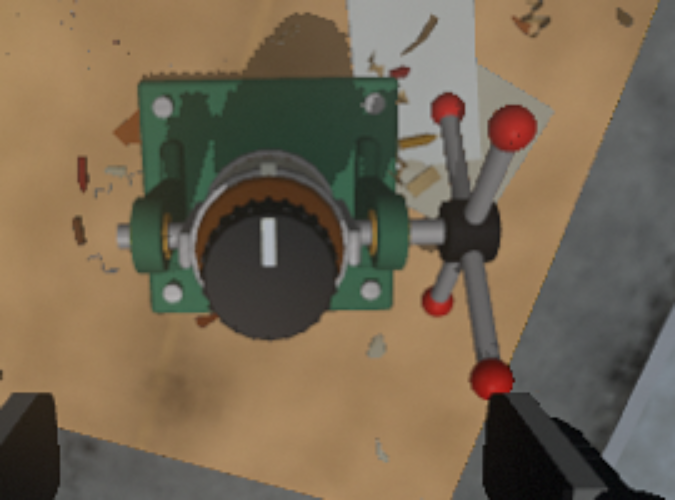

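Pic w4c shows the bar at (268,240) px pointing straight at the tick at (268,170), so the cap is tight. The wheel's ball pair is as expected. Plan: grip the near upper ball across the shaft direction so it can pivot in the pads, and carry it along its arc in two 90° strokes.

```bash
python3 -m jog '[{"tx":26,"ty":46,"tz":0,"ax":0,"ay":0,"az":0,"jaw":0},{"tx":27,"ty":46,"tz":0,"ax":0,"ay":0,"az":0,"jaw":0},{"tx":0,"ty":0,"tz":40,"ax":0,"ay":0,"az":0,"jaw":0},{"tx":0,"ty":0,"tz":30,"ax":0,"ay":0,"az":0,"jaw":0},{"tx":0,"ty":0,"tz":0,"ax":0,"ay":0,"az":0,"jaw":0}]' 25
python3 - <<'E'
from h import *
s=sense(); go([392.8,92.8,140]); c=capture('wrist')
im=c['color'].astype(int); m=((im[...,0]>120)&(im[...,1]<70)&(im[...,2]<70)).astype(np.uint8)
n,l,st,ce=cv2.connectedComponentsWithStats(m)
for k in range(1,n):
  if st[k,4]>30: print(st[k],ce[k],at_z(c,ce[k],157,s))
save(c,'w5.png')
E
```

```text
time_s: 7.82
eef_pos: [391.5, 93.2, 218.3]
ee_rot: [-0.002, -0.147, 0.989, 0.0]
force: [0.5, 0.7, 1.9]
grip_width: 0.495
grip_force: 0.0
tool delta [-1.4 -0.9 78.3] M [[-0.957, -0.29, -0.003], [-0.29, 0.957, 0.0], [0.003, 0.001, -1.0]] q [-0.059  0.052  1.85  -0.     1.243 -1.925] t 7.825 w 0.49 F [0.5 0.7 1.9]
[249 172  12  11  94] [254.38297872 176.79787234] [370.71459532  85.66821665 157.        ]
[245 204  22  19 319] [255.11598746 212.67711599] [397.137889    94.18983834 157.        ]
[251 321  14   4  40] [257.   322.45] [492.1104022  124.47406279 157.        ]
```

View pics/w5.png

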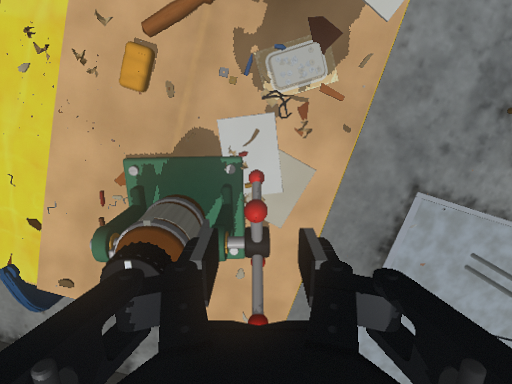

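The ball is at (256,212) px, centred between the fingers; the wheel plane runs down column 256. Descend and grip.

```bash
python3 -m jog '[{"tx":-3.5,"ty":-0.4,"tz":38,"ax":0,"ay":0,"az":0,"jaw":0},{"tx":0,"ty":0,"tz":40,"ax":0,"ay":0,"az":0,"jaw":0},{"tx":0,"ty":0,"tz":0,"ax":0,"ay":0,"az":0,"jaw":0.5},{"tx":0,"ty":0,"tz":0,"ax":0,"ay":0,"az":0,"jaw":0.9},{"tx":0,"ty":0,"tz":0,"ax":0,"ay":0,"az":0,"jaw":0.9}]' 25;python3 -m jog '[{"tx":0,"ty":0,"tz":0,"ax":0,"ay":0,"az":0,"jaw":0.9},{"tx":0,"ty":0,"tz":0,"ax":0,"ay":0,"az":0,"jaw":0.9}]'
```

```text
time_s: 8.5
eef_pos: [397.7, 93.1, 143.7]
ee_rot: [0.003, -0.147, 0.989, -0.001]
force: [3.8, -4.2, -3.9]
grip_width: 0.184
grip_force: 24.4
time_s: 8.75
eef_pos: [397.8, 93.2, 143.8]
ee_rot: [0.003, -0.147, 0.989, -0.001]
force: [4.1, -3.8, -4.1]
grip_width: 0.186
grip_force: 24.4
```

Gripped the ball. First 90° stroke along the arc.

```bash
python3 -m jog '[{"tx":-9.7,"ty":0,"tz":-8.2,"ax":0,"ay":0,"az":0,"jaw":0.9},{"tx":-11,"ty":0,"tz":-6.4,"ax":0,"ay":0,"az":0,"jaw":0.9},{"tx":-12,"ty":0,"tz":-4.3,"ax":0,"ay":0,"az":0,"jaw":0.9},{"tx":-12.5,"ty":0,"tz":-2.2,"ax":0,"ay":0,"az":0,"jaw":0.9},{"tx":-12.7,"ty":0,"tz":0,"ax":0,"ay":0,"az":0,"jaw":0.9}]';python3 -m jog '[{"tx":-12.5,"ty":0,"tz":2.2,"ax":0,"ay":0,"az":0,"jaw":0.9},{"tx":-12,"ty":0,"tz":4.3,"ax":0,"ay":0,"az":0,"jaw":0.9},{"tx":-11,"ty":0,"tz":6.4,"ax":0,"ay":0,"az":0,"jaw":0.9},{"tx":-9.7,"ty":0,"tz":8.2,"ax":0,"ay":0,"az":0,"jaw":0.9},{"tx":0,"ty":0,"tz":0,"ax":0,"ay":0,"az":0,"jaw":0.9}]'
```

```text
time_s: 9.38
eef_pos: [452.3, 110.6, 163.9]
ee_rot: [0.001, -0.148, 0.989, -0.0]
force: [-2.1, -4.6, -0.1]
grip_width: 0.18
grip_force: 24.9
time_s: 10.0
eef_pos: [496.3, 124.6, 141.7]
ee_rot: [0.002, -0.148, 0.989, 0.0]
force: [2.8, 0.2, 5.1]
grip_width: 0.19
grip_force: 26.0
```

Now release and regrip the next ball, which should be at the same starting spot.

```bash
python3 -m jog '[{"tx":0,"ty":0,"tz":0,"ax":0,"ay":0,"az":0,"jaw":0},{"tx":0,"ty":0,"tz":0,"ax":0,"ay":0,"az":0,"jaw":0},{"tx":0,"ty":0,"tz":-60,"ax":0,"ay":0,"az":0,"jaw":0},{"tx":50,"ty":0,"tz":-18,"ax":0,"ay":0,"az":0,"jaw":0},{"tx":53.4,"ty":0,"tz":0,"ax":0,"ay":0,"az":0,"jaw":0}]'; python3 -m jog '[{"tx":0,"ty":0,"tz":0,"ax":0,"ay":0,"az":0,"jaw":0},{"tx":0,"ty":0,"tz":0,"ax":0,"ay":0,"az":0,"jaw":0}]'
python3 - <<'E'
from h import *
s=sense(); go([396,93.5,140]); c=capture('wrist')
im=c['color'].astype(int); m=((im[...,0]>120)&(im[...,1]<70)&(im[...,2]<70)).astype(np.uint8)
n,l,st,ce=cv2.connectedComponentsWithStats(m)
for k in range(1,n):
  if st[k,4]>30: print(st[k],ce[k],at_z(c,ce[k],157,s))
save(c,'w6.png')
E
```

```text
time_s: 10.62
eef_pos: [394.7, 93.5, 220.3]
ee_rot: [0.001, -0.148, 0.989, -0.0]
force: [0.4, -0.5, 0.0]
grip_width: 0.501
grip_force: 0.0
time_s: 10.88
eef_pos: [396.0, 93.7, 219.6]
ee_rot: [0.0, -0.147, 0.989, -0.0]
force: [0.5, -0.2, 0.0]
grip_width: 0.501
grip_force: 0.0
tool delta [ 0.1 -0.2 79.6] M [[-0.957, -0.292, 0.001], [-0.292, 0.957, 0.0], [-0.001, -0.0, -1.0]] q [-0.058  0.059  1.839  0.     1.243 -1.924] t 10.875 w 0.5 F [ 0.5 -0.2  0. ]
[250 171  12  11  83] [255.25301205 175.51807229] [374.64448065  86.5531751  157.        ]
[246 189  21  19 304] [256.24342105 197.90131579] [390.85848498  92.23798169 157.        ]
[249 314  19  11 164] [257.91463415 319.31097561] [494.88162658 125.32605546 157.        ]
```

```bash
python3 -m jog '[{"tx":4,"ty":0,"tz":40,"ax":0,"ay":0,"az":0,"jaw":0},{"tx":0,"ty":0,"tz":41,"ax":0,"ay":0,"az":0,"jaw":0},{"tx":0,"ty":0,"tz":0,"ax":0,"ay":0,"az":0,"jaw":0.5},{"tx":0,"ty":0,"tz":0,"ax":0,"ay":0,"az":0,"jaw":0.9},{"tx":0,"ty":0,"tz":0,"ax":0,"ay":0,"az":0,"jaw":0.9}]' 25;python3 -m jog '[{"tx":0,"ty":0,"tz":0,"ax":0,"ay":0,"az":0,"jaw":0.9}]'
```

```text
time_s: 11.55
eef_pos: [393.8, 91.9, 140.1]
ee_rot: [0.002, -0.148, 0.989, -0.001]
force: [4.4, -4.2, -5.0]
grip_width: 0.185
grip_force: 24.4
time_s: 11.68
eef_pos: [393.8, 91.9, 140.1]
ee_rot: [0.002, -0.148, 0.989, -0.001]
force: [5.1, -3.5, -5.8]
grip_width: 0.187
grip_force: 24.4
```

```bash
python3 -m jog '[{"tx":-12.5,"ty":0,"tz":-12,"ax":0,"ay":0,"az":0,"jaw":0.9},{"tx":-11,"ty":0,"tz":-6.4,"ax":0,"ay":0,"az":0,"jaw":0.9},{"tx":-12,"ty":0,"tz":-4.3,"ax":0,"ay":0,"az":0,"jaw":0.9},{"tx":-12.5,"ty":0,"tz":-2.2,"ax":0,"ay":0,"az":0,"jaw":0.9},{"tx":-12.7,"ty":0,"tz":0,"ax":0,"ay":0,"az":0,"jaw":0.9}]';python3 -m jog '[{"tx":-12.5,"ty":0,"tz":2.2,"ax":0,"ay":0,"az":0,"jaw":0.9},{"tx":-12,"ty":0,"tz":4.3,"ax":0,"ay":0,"az":0,"jaw":0.9},{"tx":-11,"ty":0,"tz":6.4,"ax":0,"ay":0,"az":0,"jaw":0.9},{"tx":-9.7,"ty":0,"tz":8.2,"ax":0,"ay":0,"az":0,"jaw":0.9},{"tx":-4,"ty":0,"tz":5,"ax":0,"ay":0,"az":0,"jaw":0.9}]';python3 -m jog '[{"tx":0,"ty":0,"tz":0,"ax":0,"ay":0,"az":0,"jaw":0.9}]'
```

```text
time_s: 12.3
eef_pos: [450.9, 110.1, 164.7]
ee_rot: [0.001, -0.148, 0.989, -0.001]
force: [-1.6, -4.5, 1.2]
grip_width: 0.185
grip_force: 25.1
time_s: 12.92
eef_pos: [499.8, 125.7, 138.8]
ee_rot: [0.004, -0.147, 0.989, 0.0]
force: [5.2, 3.6, 10.3]
grip_width: 0.187
grip_force: 24.8
time_s: 13.05
eef_pos: [499.6, 125.6, 138.7]
ee_rot: [0.004, -0.147, 0.989, 0.0]
force: [6.1, 3.8, 6.5]
grip_width: 0.18
grip_force: 24.8
```

```bash
python3 -m jog '[{"tx":-3,"ty":0,"tz":4,"ax":0,"ay":0,"az":0,"jaw":0.9},{"tx":-3,"ty":0,"tz":4,"ax":0,"ay":0,"az":0,"jaw":0.9},{"tx":0,"ty":0,"tz":0,"ax":0,"ay":0,"az":0,"jaw":0.9}]'
```

```text
time_s: 13.42
eef_pos: [506.4, 127.7, 131.8]
ee_rot: [0.006, -0.147, 0.989, 0.001]
force: [9.2, 6.1, 9.7]
grip_width: 0.126
grip_force: 22.7
```

Run:
```python
from h import *
cs=[capture(n) for n in('scene','top')]
cr=[]
for c in cs:
    u,v=map(int,proj(c,[460,60,120])); cr.append(cv2.resize(c['color'][max(v-50,0):v+50,u-60:u+60,::-1],(480,290),interpolation=2) )
cv2.imwrite('pics/ud.png',np.vstack(cr))
```

```text
(no output)
```

View pics/ud.png

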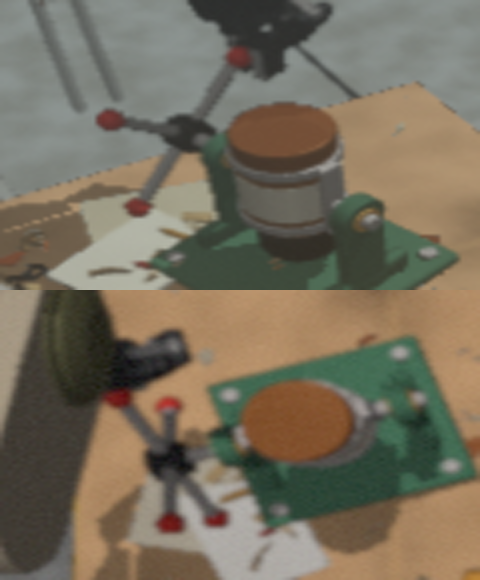

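The jar's bottom (amber, at (285,130) px) faces up and the cap is under it. The pads slid off the ball as it met the stop. Now release and let it stand about three seconds.

```bash
Z='' ; python3 -m jog '[{"tx":0,"ty":0,"tz":0,"ax":0,"ay":0,"az":0,"jaw":0},{"tx":0,"ty":0,"tz":0,"ax":0,"ay":0,"az":0,"jaw":0},{"tx":0,"ty":0,"tz":-40,"ax":0,"ay":0,"az":0,"jaw":0},{"tx":0,"ty":0,"tz":-40,"ax":0,"ay":0,"az":0,"jaw":0},{"tx":0,"ty":0,"tz":0,"ax":0,"ay":0,"az":0,"jaw":0}]' >/dev/null
for i in 1 2 3 4; do python3 -m jog '[{"tx":0,"ty":0,"tz":0,"ax":0,"ay":0,"az":0,"jaw":0},{"tx":0,"ty":0,"tz":0,"ax":0,"ay":0,"az":0,"jaw":0},{"tx":0,"ty":0,"tz":0,"ax":0,"ay":0,"az":0,"jaw":0},{"tx":0,"ty":0,"tz":0,"ax":0,"ay":0,"az":0,"jaw":0},{"tx":0,"ty":0,"tz":0,"ax":0,"ay":0,"az":0,"jaw":0}]' | head -2; done
cat > balls.py <<'E'
from h import *
s=sense(); go([493,124,140]); c=capture('wrist')
im=c['color'].astype(int); m=((im[...,0]>120)&(im[...,1]<70)&(im[...,2]<70)).astype(np.uint8)
n,l,st,ce=cv2.connectedComponentsWithStats(m)
for k in range(1,n):
  if st[k,4]>30: print(st[k],ce[k],at_z(c,ce[k],157,s))
E
python3 balls.py
```

```text
time_s: 14.78
eef_pos: [502.5, 126.4, 209.0]
time_s: 15.4
eef_pos: [502.5, 126.4, 209.1]
time_s: 16.02
eef_pos: [502.5, 126.4, 209.1]
time_s: 16.65
eef_pos: [502.5, 126.3, 209.1]
tool delta [ 9.8  0.6 69.1] M [[-0.956, -0.292, -0.0], [-0.292, 0.956, -0.0], [0.0, 0.0, -1.0]] q [ 0.02   0.316  1.553  0.     1.273 -1.847] t 16.65 w 0.5 F [ 0.  -0.4 -0. ]
[249  22  14  13 132] [256.11363636  28.41666667] [389.873076    92.13875271 157.        ]
[247 187  24  21 384] [258.11458333 196.91927083] [493.16591997 125.03026569 157.        ]
```

Both upper balls sit symmetrically about the hub (390 and 493), so the jar is at its stop. Three seconds have passed. Now the return strokes.

```bash
python3 -m jog '[{"tx":9.8,"ty":0.6,"tz":30,"ax":0,"ay":0,"az":0,"jaw":0},{"tx":0,"ty":0,"tz":39,"ax":0,"ay":0,"az":0,"jaw":0},{"tx":0,"ty":0,"tz":0,"ax":0,"ay":0,"az":0,"jaw":0.5},{"tx":0,"ty":0,"tz":0,"ax":0,"ay":0,"az":0,"jaw":0.9},{"tx":0,"ty":0,"tz":0,"ax":0,"ay":0,"az":0,"jaw":0.9}]' 25;python3 -m jog '[{"tx":0,"ty":0,"tz":0,"ax":0,"ay":0,"az":0,"jaw":0.9}]'
```

```text
time_s: 17.32
eef_pos: [492.7, 123.6, 140.8]
ee_rot: [-0.001, -0.148, 0.989, -0.0]
force: [-4.4, -4.2, -6.1]
grip_width: 0.184
grip_force: 24.4
time_s: 17.45
eef_pos: [492.7, 123.6, 140.8]
ee_rot: [-0.001, -0.148, 0.989, -0.0]
force: [-2.9, -4.8, -6.4]
grip_width: 0.185
grip_force: 24.4
```

```bash
python3 -m jog '[{"tx":9.7,"ty":0,"tz":-8.2,"ax":0,"ay":0,"az":0,"jaw":0.9},{"tx":11,"ty":0,"tz":-6.4,"ax":0,"ay":0,"az":0,"jaw":0.9},{"tx":12,"ty":0,"tz":-4.3,"ax":0,"ay":0,"az":0,"jaw":0.9},{"tx":12.5,"ty":0,"tz":-2.2,"ax":0,"ay":0,"az":0,"jaw":0.9},{"tx":12.7,"ty":0,"tz":0,"ax":0,"ay":0,"az":0,"jaw":0.9}]';python3 -m jog '[{"tx":12.5,"ty":0,"tz":2.2,"ax":0,"ay":0,"az":0,"jaw":0.9},{"tx":12,"ty":0,"tz":4.3,"ax":0,"ay":0,"az":0,"jaw":0.9},{"tx":11,"ty":0,"tz":6.4,"ax":0,"ay":0,"az":0,"jaw":0.9},{"tx":9.7,"ty":0,"tz":8.2,"ax":0,"ay":0,"az":0,"jaw":0.9},{"tx":2,"ty":0,"tz":3,"ax":0,"ay":0,"az":0,"jaw":0.9}]'
python3 -m jog '[{"tx":0,"ty":0,"tz":0,"ax":0,"ay":0,"az":0,"jaw":0},{"tx":0,"ty":0,"tz":0,"ax":0,"ay":0,"az":0,"jaw":0},{"tx":0,"ty":0,"tz":-60,"ax":0,"ay":0,"az":0,"jaw":0},{"tx":-50,"ty":0,"tz":-18,"ax":0,"ay":0,"az":0,"jaw":0},{"tx":-53.4,"ty":0,"tz":0,"ax":0,"ay":0,"az":0,"jaw":0}]' >/dev/null; python3 -m jog '[{"tx":0,"ty":0,"tz":0,"ax":0,"ay":0,"az":0,"jaw":0},{"tx":0,"ty":0,"tz":0,"ax":0,"ay":0,"az":0,"jaw":0}]'; python3 balls.py
```

```text
time_s: 18.08
eef_pos: [438.8, 106.4, 163.6]
ee_rot: [0.003, -0.148, 0.989, -0.001]
force: [5.2, -7.3, -1.4]
grip_width: 0.187
grip_force: 24.7
time_s: 18.7
eef_pos: [393.3, 91.9, 139.5]
ee_rot: [0.002, -0.148, 0.989, -0.002]
force: [-3.9, -12.2, 10.6]
grip_width: 0.187
grip_force: 27.0
time_s: 19.58
eef_pos: [490.8, 123.7, 215.1]
ee_rot: [-0.0, -0.148, 0.989, 0.0]
force: [0.7, 0.1, 0.2]
grip_width: 0.5
grip_force: 0.0
tool delta [-2.3 -0.4 75.1] M [[-0.956, -0.292, -0.001], [-0.292, 0.956, 0.0], [0.001, 0.0, -1.0]] q [ 0.015  0.285  1.579  0.     1.279 -1.852] t 19.575 w 0.5 F [0.7 0.1 0.2]
[250  51  11  10  64] [255.4375    55.390625] [392.07904258  93.25999008 157.        ]
[246 203  23  19 330] [256.75757576 212.18484848] [494.7332256  125.48191809 157.        ]
```

```bash
python3 -m jog '[{"tx":-3,"ty":0,"tz":35,"ax":0,"ay":0,"az":0,"jaw":0},{"tx":0,"ty":0,"tz":40,"ax":0,"ay":0,"az":0,"jaw":0},{"tx":0,"ty":0,"tz":0,"ax":0,"ay":0,"az":0,"jaw":0.5},{"tx":0,"ty":0,"tz":0,"ax":0,"ay":0,"az":0,"jaw":0.9},{"tx":0,"ty":0,"tz":0,"ax":0,"ay":0,"az":0,"jaw":0.9}]' 25;python3 -m jog '[{"tx":0,"ty":0,"tz":0,"ax":0,"ay":0,"az":0,"jaw":0.9}]'
python3 -m jog '[{"tx":9.7,"ty":0,"tz":-8.2,"ax":0,"ay":0,"az":0,"jaw":0.9},{"tx":11,"ty":0,"tz":-6.4,"ax":0,"ay":0,"az":0,"jaw":0.9},{"tx":12,"ty":0,"tz":-4.3,"ax":0,"ay":0,"az":0,"jaw":0.9},{"tx":12.5,"ty":0,"tz":-2.2,"ax":0,"ay":0,"az":0,"jaw":0.9},{"tx":12.7,"ty":0,"tz":0,"ax":0,"ay":0,"az":0,"jaw":0.9}]'
```

```text
time_s: 20.25
eef_pos: [493.5, 123.9, 141.3]
ee_rot: [-0.001, -0.148, 0.989, -0.0]
force: [-3.7, -4.5, -6.2]
grip_width: 0.183
grip_force: 24.4
time_s: 20.38
eef_pos: [493.5, 123.8, 141.3]
ee_rot: [-0.001, -0.148, 0.989, -0.0]
force: [-4.3, -3.6, -5.4]
grip_width: 0.182
grip_force: 24.4
time_s: 21.0
eef_pos: [440.1, 106.9, 163.9]
ee_rot: [0.004, -0.148, 0.989, -0.001]
force: [4.2, -5.5, 2.9]
grip_width: 0.184
grip_force: 25.2
```

```bash
python3 -m jog '[{"tx":12.5,"ty":0,"tz":2.2,"ax":0,"ay":0,"az":0,"jaw":0.9},{"tx":12,"ty":0,"tz":4.3,"ax":0,"ay":0,"az":0,"jaw":0.9},{"tx":11,"ty":0,"tz":6.4,"ax":0,"ay":0,"az":0,"jaw":0.9},{"tx":9.7,"ty":0,"tz":8.2,"ax":0,"ay":0,"az":0,"jaw":0.9},{"tx":3,"ty":0,"tz":4,"ax":0,"ay":0,"az":0,"jaw":0.9}]'
python3 -m jog '[{"tx":3,"ty":0,"tz":4,"ax":0,"ay":0,"az":0,"jaw":0.9},{"tx":3,"ty":0,"tz":4,"ax":0,"ay":0,"az":0,"jaw":0.9},{"tx":0,"ty":0,"tz":0,"ax":0,"ay":0,"az":0,"jaw":0.9}]'
```

```text
time_s: 21.62
eef_pos: [393.4, 92.0, 138.5]
ee_rot: [0.002, -0.148, 0.989, -0.002]
force: [0.0, -13.9, 7.8]
grip_width: 0.187
grip_force: 28.1
time_s: 22.0
eef_pos: [390.8, 91.0, 132.4]
ee_rot: [0.007, -0.147, 0.989, -0.002]
force: [4.9, -5.5, 19.6]
grip_width: 0.187
grip_force: 29.5
```

The force rose to 20 N at the stop. Release, retreat above the cap and verify.

```bash
python3 -m jog '[{"tx":0,"ty":0,"tz":0,"ax":0,"ay":0,"az":0,"jaw":0},{"tx":0,"ty":0,"tz":0,"ax":0,"ay":0,"az":0,"jaw":0},{"tx":0,"ty":0,"tz":-50,"ax":0,"ay":0,"az":0,"jaw":0},{"tx":0,"ty":0,"tz":-60,"ax":0,"ay":0,"az":0,"jaw":0},{"tx":0,"ty":0,"tz":-50,"ax":0,"ay":0,"az":0,"jaw":0}]';python3 -m jog '[{"tx":-28,"ty":-45,"tz":0,"ax":0,"ay":0,"az":0,"jaw":-1},{"tx":-28,"ty":-45,"tz":0,"ax":0,"ay":0,"az":0,"jaw":-1},{"tx":0,"ty":0,"tz":0,"ax":0,"ay":0,"az":0,"jaw":-1},{"tx":0,"ty":0,"tz":0,"ax":0,"ay":0,"az":0,"jaw":-1}]'
python3 balls.py
python3 - <<'E'
from h import *
c=capture('wrist'); cv2.imwrite('pics/w9.png',cv2.resize(c['color'][80:280,150:420,::-1],None,fx=2.5,fy=2.5))
E
```

```text
time_s: 22.62
eef_pos: [386.4, 92.0, 290.5]
ee_rot: [0.001, -0.148, 0.989, 0.0]
force: [0.5, -0.4, -0.4]
grip_width: 0.498
grip_force: 0.0
time_s: 23.12
eef_pos: [466.2, 22.4, 288.0]
ee_rot: [-0.0, -0.148, 0.989, 0.0]
force: [-0.4, -0.2, -0.7]
grip_width: 1.004
grip_force: 0.0
tool delta [-55.3  89.3 148. ] M [[-0.956, -0.292, -0.001], [-0.292, 0.956, 0.001], [0.001, 0.001, -1.0]] q [-0.204  0.146  1.561  0.     1.436 -2.071] t 23.125 w 1.0 F [-0.4 -0.2 -0.7]
[321 123  10   9  59] [325.71186441 126.42372881] [395.09678638  68.51295416 157.        ]
[345 127  17  15 195] [352.43076923 134.05641026] [394.18995266  95.2044875  157.        ]
[318 203  11   7  57] [322.61403509 206.21052632] [469.83281929  93.23380647 157.        ]
[338 231  15  12  98] [343.79591837 236.13265306] [494.20315208 126.04094613 157.        ]
```

View pics/w9.png

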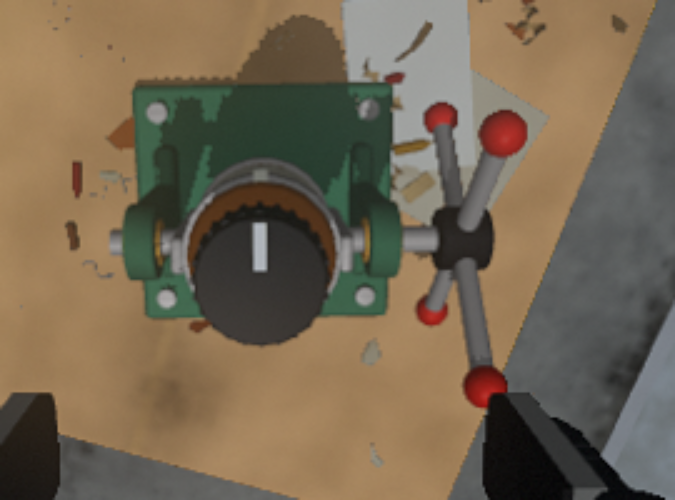

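The jar is upright as before: cap at (260,275) px, bar in line with the tick at (260,175), wheel in the same X, and the arm clear. Handing in.

```bash
python3 -c "
from rig import *
print(finish_job())"
```

```text
the job is handed in; nothing more can be done
None
```

I tightened the cap, held the jar upside down against its stop for over three seconds, and brought it back upright with the cap still tight; the job is handed in at about 23 s, though the hand-in gave no verdict, and the bystanders, which the arm never went near, were not re-measured.

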